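# Offer the mirabelle tasting tray at the jam stall

### The job

Make up the mirabelle tasting tray: stand the small gold-lidded jar in the tray's round well, with its label facing the same way as the slate strip along the tray's front edge, and let go of it. Then pick the tray up by its centre handle, keeping it level so that the loose plum stays in its little white dish and the other things on the counter stay where they are, and carry it over to the black pay mat where the customer stands. Finish while still holding the tray there, still and level, centred over the mat and square to it with the slate strip towards the customer across the counter, its underside about 12 cm above the counter.

Things in the scene. Friction and masses are not known exactly. Their poses are not given: they have to be found in the camera images.
- tray: Loose wooden tasting tray, 0.5 kg: board 150 mm (x) by 236 mm (y -130 to +106), 15 mm thick; upright handle plank of darker wood across the middle, black slate strip on the +x edge (its front). Origin: on the underside, under the plank; z up. Jar well on the plank's +y side, white plum dish on its -y side. With the jar in, it hangs nearly balanced; a firm grip (60 N) on the plank keeps it level.
- tray_well (a point): Centre of the floor of the tray's round well, at (0, 70, 7) mm in the tray's frame. The well is 57 mm across and 8 mm deep, its rim flush with the board's top.
- tray_pocket (a point): Where the plum's centre is when it lies in the middle of the dish's pocket: (0, -78, 33) mm in the tray's frame. The dish is fixed to the tray, 64 mm across, its rim 9 mm above the board; the pocket is 38 mm across and only 5 mm deep, flat floored, so the plum can roll a few mm in it.
- tray_slate (a point): Middle of the top of the slate strip on the tray's front edge, at (76.5, 0, 15) mm in the tray's frame.
- tray_handle (a point): Where to grip the handle plank, the gripper closing along the tray's y: (0, 0, 117) mm in the tray's frame. The plank is 18 mm thick (y), 120 mm long (x) up to z = 75 mm, with shoulders sloping to 80 mm long from z = 95 mm to its top at z = 135 mm. The top of a jar standing in the well is at z = 89 mm.
- plum_center (a point): Centre of the loose yellow mirabelle plum, a ball 28 mm across, about 14 g.
- jar_gold: The mirabelle jar: hexagonal glass jar, golden jam, gold lid, loose, 0.2 kg, 82 mm tall. Origin: centre of its underside, z up. Body 43 mm across flats, 50 mm across corners; round lid 52 mm across at z = 66 to 82 mm: grip it there. The cream label's middle is on the +x side; a cream paper seal runs from it over the rim to the lid's centre, so seen from above it points where the label faces.
- jar_label (a point): Middle of the gold jar's label, 22 mm out from the jar's axis along the jar's +x, 34 mm above its underside.
- pay_mat: Black ribbed rubber pay mat with three coins, fixed on the counter; 180 mm (x) by 220 mm (y), 5 mm thick. Origin: centre of its underside. +x points to the customer, across the counter (away from the robot).
- jar_red: Bystander: same kind of jar, red jam and red lid, 82 mm tall. Origin: centre of its underside.
- jar_dark: Bystander: same kind of jar, dark jam and black lid, 82 mm tall. Origin: centre of its underside.
- spoon_cup: Bystander: blue ceramic cup, 64 mm across, 65 mm tall, with wooden tasting spoons up to 106 mm. Origin: centre of its underside.
- tall_jar: Bystander: round jar of brown preserve, 72 mm across, 115 mm tall, red lid. Origin: centre of its underside.
- terminal: Bystander: black card terminal, 160 by 75 mm, 45 mm tall. Origin: centre of its underside.
- price_sign: Bystander: small wooden-footed slate sign, foot 50 by 90 mm, 80 mm tall. Origin: centre of its underside.

How it is judged:
By the outcome, as a careful person would: the job done as asked, in the order asked, and still so for the second after the job is handed in, while the arm keeps its last pose, push and grip.
It also fails if it takes over 61 s, if anything falls off the work surface, if the arm or the gripper's body presses on something with over 40 N, if the wrist force passes 120 N, or if a joint passes its speed limit or range.

### The arm

A 6-joint arm with a two-finger parallel gripper is mounted at the origin on the work surface. World frame = base frame: x ahead of the robot, y to its left, z up, the work surface at z = 0. Lengths are in mm, angles in rad, forces in N, time in s.
With the tool pointing down it reaches from about 275 to 750 mm from the base axis. Payload 10.2 kg.
Tool frame: the origin (TCP) lies midway between the tips of the shut fingers; the grasp point (between the pads) lies 19 mm behind it; z points along the fingers, y is the direction in which the jaws open and shut (so a half turn about z gives the same grasp; the last joint's range is limited). The gripper opens to 85 mm and grips with 20 to 120 N. Pads are 22 mm wide; open, the fingers measure 114 mm over their backs; the gripper's body (76 mm by 85 mm) begins 54 mm behind the grasp point. The pads swing forward as they close: fully open they stand 13 mm farther back than shut.
Start: joints at [1.09, 0.313, 1.498, -0, 1.331, -0.223], TCP at [133.863, 507.653, 231.294] pointing down, gripper open.
Joint ranges: [-2.94, 2.94], [-0.97, 2.17], [0.19, 2.56], [-1.23, 4.37], [0.02, 3.11], [-2.88, 2.88]. Speed limits (rad/s): [2.39, 2.39, 3.01, 3.14, 3.14, 3.14].

### API

Orientations are given as a unit quaternion [w, x, y, z].
In Python, from rig import sense, optics, ctrl gives the robot as it stands.
- The arm moves only by the tool play_rows, never from a script. Its argument "plan" is a list of rows, each a list of 7 numbers: the shift along the world's x, y, z in mm, then the turn, a rotation vector about the world's x, y, z in rad, then the opening, from -1 (shut) to 1 (fully open), so that 0 is half open. A call has 1 to 5 rows; each row shifts and turns the pose as measured when the row begins; what a row does not reach is not made up. A row lasts 1/12 s, in which the tool goes at most 41.7 mm and 7.16 degrees, less where a joint would pass 70% of its speed; a pose out of reach is approached as far as the arm can. A call is refused whole if a number of a shift passes 41.7 or a number of a turn 0.125, either way. A call with a gripper value outside its range is refused whole. The fingers move at their own pace and stop on an object; "grip_force" is the grip in N (left out, the last holds). Time passes only in rows, so rows that do not move let the fingers close. It gives the time, the measured TCP pose, the force and the opening at its end, in the units of the state.
- sense(): the state, without advancing time (a new reading comes with each control period).
- optics.capture(name): name is "scene" or "top" or "wrist"; returns a dict with "img" (480x640x3 uint8, blue, green, red), "fx", "fy", "cx", "cy" (pixels), "dist" ([k1, k2, p1, p2, k3] as OpenCV has them; the pictures are not rectified), "world_to_cam" (4x4, takes a point from world to camera coordinates). Camera axes: x right, y up, looking along -z (the intrinsics and any distortion apply to the point x, -y, -z); pixel columns grow to the right and rows downward; lengths in mm; the calibration is good to about 2 mm. A picture is of the moment at which its call begins. There is no depth.
- ctrl.finish_job(): hands the job in, once; it reports no verdict.
The state is a dict: "time_s": time; "joints": joint angles; "dq": joint speeds; "tau": joint torques, N m; "eef_pos": TCP position; "ee_rot": TCP orientation; "force": force on the tool from outside, world axes, zero at the start; "wrist_torque": the same for the moment, N m; "grip_width": opening from 0.0 (shut) to 1.0 (fully open).
Only numpy, scipy, OpenCV 4.12 (cv2) and the standard library are available. Lean on these libraries where they do the work, as an engineer would, in place of code of your own. Each camera call takes 0.05 s, during which the arm holds its last target. There are 200 camera calls.

## Working session

There is one attempt and no reset: what is moved stays moved. The work goes in short steps, Python scripts to look and compute and a tool call to move; the robot and the scene stay as the last step left them, time stands still between calls to the robot, and variables do not carry over. Pictures are saved under pics/ and viewed, about 8 in all and at most 12, crops included, and the job is handed in when it is done.

Besides the shell and the picture viewer there is one more tool, called after "Request:" as name([rows], argument=value, ...), one row to a line, values as JSON. play_rows: Moves the arm, as the interface text tells. Its arguments: {"type":"object","properties":{"plan":{"type":"array"},"grip_force":{"type":"number"}},"required":["plan"]}

```bash
mkdir -p pics; ls; cat > h.py <<'E'
import numpy as np, cv2
from rig import sense, optics, ctrl
def cap(n,f):
    c=optics.capture(n); cv2.imwrite('pics/'+f+'.png',c['img']); np.savez('pics/'+f+'.npz',**c); return c
def ld(f): return dict(np.load('pics/'+f+'.npz'))
def K(c): return np.array([[c['fx'],0,c['cx']],[0,c['fy'],c['cy']],[0,0,1.]],float)
F=np.diag([1,-1,-1.])
def ray(c,px,z):
    """pixels -> world points on plane z"""
    u=cv2.undistortPoints(np.array(px,float).reshape(-1,1,2),K(c),np.array(c['dist'],float)).reshape(-1,2)
    T=np.array(c['world_to_cam']); R=T[:3,:3]; o=-R.T@T[:3,3]
    d=(F@np.c_[u,np.ones(len(u))].T).T@R
    z=np.broadcast_to(np.asarray(z,float),len(u))
    return o+d*((z-o[2])/d[:,2])[:,None]
def proj(c,P):
    T=np.array(c['world_to_cam']); P=np.array(P,float).reshape(-1,3)
    R=F@T[:3,:3]; t=F@T[:3,3]
    return cv2.projectPoints(P,cv2.Rodrigues(R)[0],t,K(c),np.array(c['dist'],float))[0].reshape(-1,2)
E
python3 - <<'E'
from h import *
np.set_printoptions(precision=3,suppress=True)
for n in('scene','top'):
    c=cap(n,n+'0');T=np.array(c['world_to_cam']);print(n,-T[:3,:3].T@T[:3,3],c['fx'],c['dist'])
print(sense())
E
```

```text
pics
scene [1215.601 -454.135  883.766] 580.7706597834688 [0.057 0.    0.    0.    0.   ]
top [ 490.89    -9.505 1134.065] 588.1959928246766 [0.016 0.    0.    0.    0.   ]
{'time_s': 0.1, 'joints': array([ 1.09 ,  0.313,  1.498, -0.   ,  1.331, -0.223]), 'dq': array([ 0.001, -0.001, -0.002, -0.002,  0.001, -0.001]), 'tau': array([  0.002, -41.29 , -26.014,  -0.   ,   0.003,   0.   ]), 'eef_pos': array([133.734, 507.43 , 230.775]), 'ee_rot': array([-0.   ,  0.129,  0.992, -0.001]), 'force': array([ 0.559, -0.472,  0.392]), 'wrist_torque': array([ 0.04 , -0.009,  0.051]), 'grip_width': 1.0043203441501178}
```

View pics/top0.png

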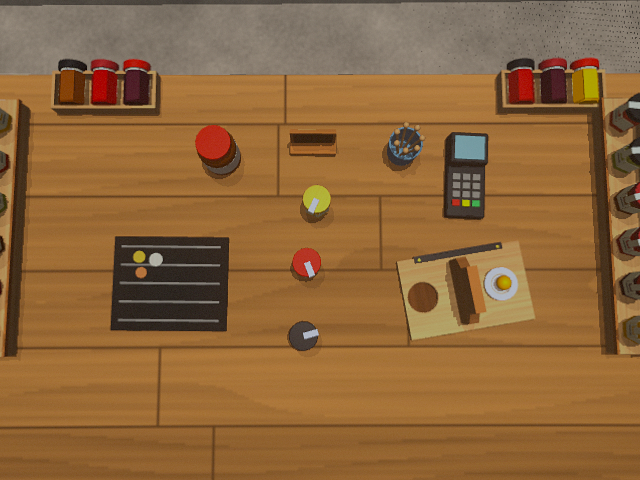

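View pics/scene0.png

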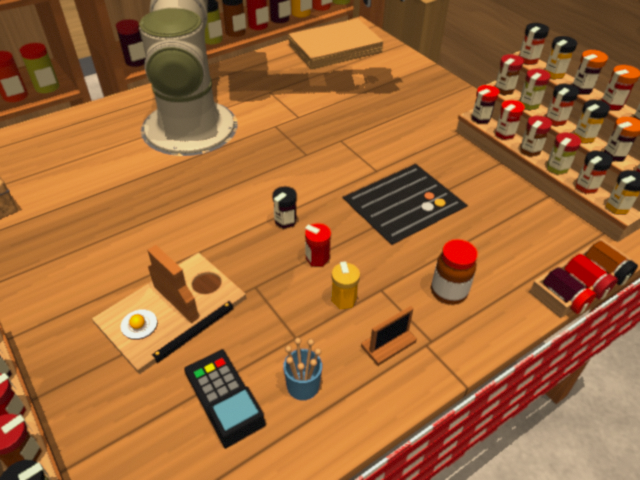

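The top view has world +x up and +y left. The gold jar is at about (316,200), the tray at (467,290) with its well at (423,297), the plum at (504,283) and the mat at (170,284). The red jar is at (307,263) and the dark one at (303,336). The scene view agrees. Next I'll enlarge crops of the top view.

```bash
python3 - <<'E'
import cv2,numpy as np
i=cv2.imread('pics/top0.png')
a=cv2.resize(i[230:350,390:545],None,fx=4,fy=4,interpolation=cv2.INTER_CUBIC) #620x480
b=cv2.resize(i[180:300,285:330],None,fx=4,fy=4,interpolation=cv2.INTER_CUBIC) #180x480
cv2.imwrite('pics/crop0.png',np.hstack([a,b]))
E
```

```text
(no output)
```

View pics/crop0.png

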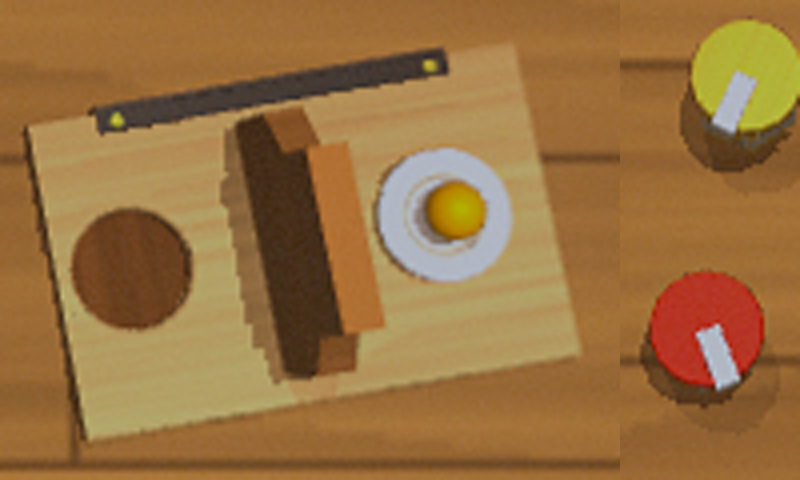

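The enlarged crop shows the board's top corners at (25,126), (517,44), (580,355) and (87,440). The well is at (132,269), the dish at (444,215) and the plank top at (345,237). The gold lid is at (748,75), its seal running to (724,130).

```bash
python3 - <<'E'
from h import *
np.set_printoptions(precision=1,suppress=True)
c=ld('top0')
A=lambda L,o=(390,230):[((u+.5)/4-.5+o[0],(v+.5)/4-.5+o[1]) for u,v in L]
cor=ray(c,A([(25,126),(517,44),(580,355),(87,440)]),15);print('corners\n',cor)
w=ray(c,A([(132,269)]),15);d=ray(c,A([(444,215)]),24);hc=ray(c,A([(306,145),(350,143),(385,325),(340,333)]),135);s=ray(c,A([(117,121),(430,66)]),15)
pl=ray(c,A([(457,210)]),33)
print('well',w,'dish',d,'handle',hc.mean(0),'screws',s,'plum',pl)
src=np.array([[75,106],[75,-130],[-75,-130],[-75,106],[0,70],[0,-78],[0,0]],float)
dst=np.vstack([cor,w,d,hc.mean(0)])[:,:2]
def fit(s,d):
    a=s-s.mean(0);b=d-d.mean(0);th=np.arctan2((a[:,0]*b[:,1]-a[:,1]*b[:,0]).sum(),(a*b).sum())
    R=np.array([[np.cos(th),-np.sin(th)],[np.sin(th),np.cos(th)]]);t=d.mean(0)-R@s.mean(0);print('th',th,np.degrees(th),'t',t);print((s@R.T+t-d));return th,t,R
th,t,R=fit(src,dst)
for p in[(0,70),(0,0)]:print(p,R@p+t)
j=ray(c,A([(748-620,75),(743-620,75),(724-620,130)],(285,180)),82);print('jar',j);v=j[2]-j[1];print('yaw',np.degrees(np.arctan2(v[1],v[0])));v=j[2]-j[0];print(np.degrees(np.arctan2(v[1],v[0])))
m=ray(c,[(116,237),(229,238),(227,330),(111,329)],5);print('mat',m);fit(np.array([[90,110],[90,-110],[-90,-110],[-90,110.]]),m[:,:2])
for n,px,z in[('red',(306.5,262),82),('dark',(303,336),82),('cup',(405,147),65),('term',(466,176),45),('sign',(313,143),40),('tall',(214,142),115)]:print(n,ray(c,[px],z))
E
```

```text
corners
 [[ 571.6 -162.5   15. ]
 [ 609.9 -398.3   15. ]
 [ 462.7 -421.2   15. ]
 [ 424.1 -188.5   15. ]]
well [[ 503.7 -211.7   15. ]] dish [[ 528.3 -357.3   24. ]] handle [ 515.8 -280.4  135. ] screws [[ 573.8 -206.3   15. ]
 [ 599.5 -356.4   15. ]] plum [[ 530.3 -360.6   33. ]]
th 0.1637479668142289 9.38206740230358 t [ 515.3 -280.7]
[[ 0.4 -1.4]
 [ 0.5  1.6]
 [-0.2  0. ]
 [-0.1  0.2]
 [ 0.2  0.1]
 [-0.3 -0.3]
 [-0.5 -0.2]]
(0, 70) [ 503.9 -211.6]
(0, 0) [ 515.3 -280.7]
jar [[681.4 -11.8  82. ]
 [681.4  -9.5  82. ]
 [656.2  -0.8  82. ]]
yaw 160.9607894337716
156.4790113905796
mat [[621.2 374.9   5. ]
 [618.4 157.5   5. ]
 [443.  158.9   5. ]
 [446.2 377.9   5. ]]
th -0.01329680629173165 -0.7618508815192224 t [532.2 267.3]
[[ 2.4  1.2]
 [ 2.3 -1.4]
 [-2.3 -0.4]
 [-2.5  0.6]]
red [[565.9   6.8  82. ]]
dark [[435.2  13.3  82. ]]
cup [[ 780.8 -176.9   65. ]]
term [[ 729.7 -293.8   45. ]]
sign [[796.1  -5.4  40. ]]
tall [[777.6 170.  115. ]]
```

Request:
play_rows([
  [27, -26, 0, 0, 0, -0.085, 1],
  [27, -26, 0, 0, 0, -0.085, 1],
  [27, -26, 0, 0, 0, -0.085, 1],
  [27, -26, 0, 0, 0, -0.085, 1],
  [27, -26, 0, 0, 0, -0.085, 1],
])

```text
time_s: 0.52
eef_pos: [267.5, 375.0, 228.8]
ee_rot: [-0.002, 0.337, 0.941, -0.001]
force: [-0.0, -0.5, -0.4]
grip_width: 0.996
```

Request:
play_rows([
  [28, -26, 0, 0, 0, -0.085, 1],
  [28, -26, 0, 0, 0, -0.085, 1],
  [28, -26, 0, 0, 0, -0.085, 1],
  [28, -26, 0, 0, 0, -0.085, 1],
  [28, -26, 0, 0, 0, -0.085, 1],
])

```text
time_s: 0.93
eef_pos: [411.8, 236.8, 228.2]
ee_rot: [-0.003, 0.537, 0.844, -0.001]
force: [-0.1, 0.2, -0.1]
grip_width: 1.002
```

Request:
play_rows([
  [28, -26, 0, 0, 0, -0.085, 1],
  [28, -26, 0, 0, 0, -0.085, 1],
  [28, -26, 0, 0, 0, -0.085, 1],
  [28, -26, 0, 0, 0, -0.085, 1],
  [28, -26, 0, 0, 0, -0.085, 1],
])

```text
time_s: 1.35
eef_pos: [556.9, 98.1, 227.1]
ee_rot: [-0.004, 0.711, 0.703, -0.001]
force: [0.5, 1.0, -0.1]
grip_width: 1.001
```

Request:
play_rows([
  [27, -26, 0, 0, 0, -0.085, 1],
  [27, -26, 0, 0, 0, -0.085, 1],
  [27, -26, 0, 0, 0, -0.085, 1],
  [27, -25, 0, 0, 0, -0.085, 1],
  [22, -22, 0, 0, 0, -0.07, 1],
])

```text
time_s: 1.77
eef_pos: [691.9, -35.7, 224.4]
ee_rot: [-0.006, 0.846, 0.533, -0.002]
force: [0.1, -0.7, 0.8]
grip_width: 1.005
```

```bash
python3 - <<'E'
from h import *
np.set_printoptions(precision=3,suppress=True)
c=cap('wrist','w1');s=sense();print(s['eef_pos'],s['ee_rot'],s['joints'])
T=np.array(c['world_to_cam']);print(-T[:3,:3].T@T[:3,3]);print(proj(c,[[681.4,-11.8,82],[656.2,-.8,82]]))
E
```

```text
[693.969 -40.219 222.458] [-0.005  0.848  0.53  -0.002] [-0.228  0.728  0.874  0.004  1.551  0.226]
[721.288  22.091 368.071]
[[297.032 203.066]
 [260.444 204.347]]
```

View pics/w1.png

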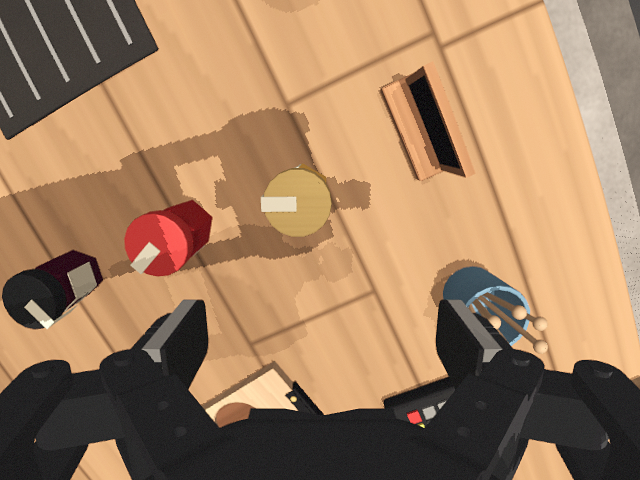

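The wrist view shows the gold lid centred near (297,203), with its seal running left to (261,204). This matches the top-view prediction. I'll refine the jar yaw from the seal.

```bash
python3 - <<'E'
from h import *
np.set_printoptions(precision=2,suppress=True)
c=ld('w1');i=c['img'];h=cv2.cvtColor(i,cv2.COLOR_BGR2HSV)
roi=np.zeros(i.shape[:2],np.uint8);roi[160:250,250:340]=1
m=((h[...,1]<60)&(h[...,2]>170)&(roi>0)).astype(np.uint8)
n,l,st,ce=cv2.connectedComponentsWithStats(m);k=1+np.argmax(st[1:,4]);print(st[k],ce[k])
r=cv2.minAreaRect(np.argwhere(l==k)[:,::-1].astype(np.float32));b=cv2.boxPoints(r);print(r)
P=ray(c,b,82)[:,:2];e=[P[1]-P[0],P[2]-P[1]];v=max(e,key=np.linalg.norm);print(v,np.degrees(np.arctan2(v[1],v[0])),np.linalg.norm(e,axis=1))
L=ray(c,[(297,203),ce[k]],82);print(L);d=L[1]-L[0];print(np.degrees(np.arctan2(d[1],d[0])))
s=sense();w,x,y,z=s['ee_rot'];psi=np.degrees(2*np.arctan2(y,x))-90;print(s['eef_pos'],psi)
E
```

```text
[261 197  35  15 497] [277.85 203.61]
((278.0, 204.0), (14.0, 34.0), 90.0)
[ 22.91 -10.99] -25.630256046342726 [25.4  10.58]
[[681.4  -11.75  82.  ]
 [668.26  -5.97  82.  ]]
156.26275869965505
[693.97 -40.22 222.46] -25.99909009496804
```

Request:
play_rows([
  [-7, 14, -15, -0.006, -0.009, 0, 1],
  [-6, 14, -20, 0, 0, 0, 1],
  [0, 0, -25, 0, 0, 0, 1],
  [0, 0, -20, 0, 0, 0, 1],
  [0, 0, -15, 0, 0, 0, 1],
])

```text
time_s: 2.23
eef_pos: [682.4, -15.5, 122.7]
ee_rot: [0.001, 0.85, 0.527, 0.001]
force: [-0.4, -0.5, -0.2]
grip_width: 0.999
```

Request:
play_rows([
  [0, 0, 0, 0, 0, 0, 1],
  [0, 0, 0, 0, 0, 0, 1],
])

```text
time_s: 2.4
eef_pos: [680.5, -15.0, 118.4]
ee_rot: [-0.002, 0.85, 0.527, -0.002]
force: [-0.4, -0.2, 1.2]
grip_width: 0.998
```

Request:
play_rows([
  [0, 3, -20, -0.004, -0.001, 0, 1],
  [0, 0, -20, 0, 0, 0, 1],
  [0, 0, -15, 0, 0, 0, 1],
  [0, 0, -8, 0, 0, 0, 1],
  [0, 0, 0, 0, 0, 0, 1],
])

```text
time_s: 2.82
eef_pos: [683.0, -12.3, 59.2]
ee_rot: [0.003, 0.85, 0.527, 0.0]
force: [0.3, 0.1, -0.3]
grip_width: 1.0
```

Request:
play_rows([
  [-1, 0, -4, 0, 0, 0, 1],
  [0, 0, -2, 0, 0, 0, 0.5],
  [0, 0, 0, 0, 0, 0, 0],
  [0, 0, 0, 0, 0, 0, -1],
  [0, 0, 0, 0, 0, 0, -1],
], grip_force=40)

```text
time_s: 3.23
eef_pos: [683.8, -12.8, 57.6]
ee_rot: [0.005, 0.85, 0.527, 0.002]
force: [-0.5, -0.9, -1.3]
grip_width: 0.596
```

Request:
play_rows([
  [0, 0, 0, 0, 0, 0, -1],
  [0, 0, 0, 0, 0, 0, -1],
  [0, 0, 0, 0, 0, 0, -1],
])

```text
time_s: 3.48
eef_pos: [683.9, -12.9, 58.0]
ee_rot: [0.005, 0.85, 0.527, 0.003]
force: [0.3, 0.3, -2.1]
grip_width: 0.594
```

Request:
play_rows([
  [0, 0, 0, 0, 0, 0, 1],
  [0, 0, 0, 0, 0, 0, 1],
  [0, 0, -8, -0.008, 0.004, 0, 1],
  [0, 0, -4, 0, 0, 0, 1],
  [0, 0, 0, 0, 0, 0, 1],
])

```text
time_s: 3.9
eef_pos: [684.3, -12.9, 45.5]
ee_rot: [0.008, 0.85, 0.527, -0.001]
force: [0.0, 0.3, -0.0]
grip_width: 0.999
```

Request:
play_rows([
  [-1, 0, 5, 0.014, 0.006, 0, 1],
  [0, 0, 0, 0, 0, 0, 0.4],
  [0, 0, 0, 0, 0, 0, -1],
  [0, 0, 0, 0, 0, 0, -1],
  [0, 0, 0, 0, 0, 0, -1],
], grip_force=40)

```text
time_s: 4.32
eef_pos: [683.2, -12.9, 51.0]
ee_rot: [-0.0, 0.85, 0.527, 0.0]
force: [-0.0, -0.2, -1.4]
grip_width: 0.591
```

Request:
play_rows([
  [0, 0, 0, 0, 0, 0, -1],
  [0, 0, 0, 0, 0, 0, -1],
  [0, 0, 0, 0, 0, 0, -1],
])

```text
time_s: 4.57
eef_pos: [683.2, -13.0, 51.0]
ee_rot: [-0.0, 0.85, 0.527, 0.0]
force: [-0.1, -0.2, -0.7]
grip_width: 0.596
```

```bash
python3 - <<'E'
from h import *
np.set_printoptions(precision=4,suppress=True)
c=cap('wrist','w2');s=sense();print(s)
E
```

```text
{'time_s': 4.6167, 'joints': array([-0.1902,  0.8275,  1.147 ,  0.0006,  1.1671,  0.2695]), 'dq': array([-0.0006, -0.    ,  0.0012,  0.0003,  0.0007, -0.0002]), 'tau': array([ -0.0863, -60.4882, -24.1499,  -0.0088,  -0.0119,   0.0006]), 'eef_pos': array([683.2172, -12.9421,  50.9619]), 'ee_rot': array([-0.0002,  0.8497,  0.5273,  0.0002]), 'force': array([-0.0733, -0.4146, -0.477 ]), 'wrist_torque': array([-0.0016, -0.0108, -0.0398]), 'grip_width': 0.5974982165435735}
```

View pics/w2.png

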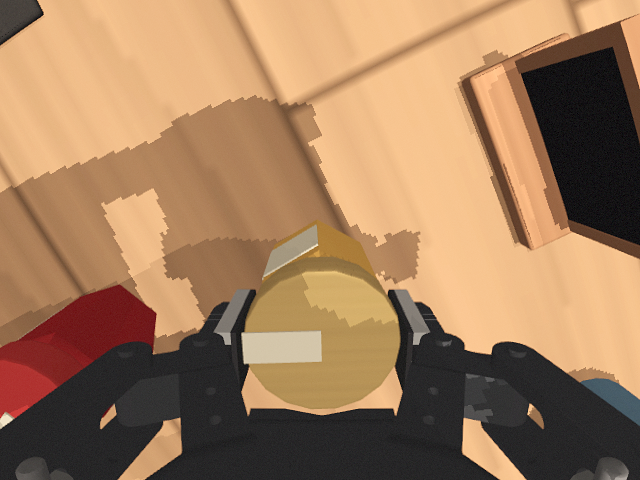

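The jar is held between the pads, with its lid centred at about (322,340). The seal points left, from (321,346) to (243,348), nearly along the jaw axis. I'll measure its exact yaw and the TCP move that puts the jar over the well.

```bash
python3 - <<'E'
from h import *
np.set_printoptions(precision=2,suppress=True)
c=ld('w2')
i=c['img'];h=cv2.cvtColor(i,cv2.COLOR_BGR2HSV);m=((h[...,1]<70)&(h[...,2]>150)).astype(np.uint8);m[:325]=0;m[370:]=0;m[:,:244]=0;m[:,330:]=0
p=np.argwhere(m)[:,::-1].astype(np.float32);print(len(p),cv2.minAreaRect(p))
P=ray(c,p,82)[:,:2];vx,vy,x0,y0=cv2.fitLine(P.astype(np.float32),cv2.DIST_L2,0,.01,.01).ravel();print('line yaw',np.degrees(np.arctan2(vy,vx)),P.mean(0))
L=ray(c,[(322,340),(321,340)],82)[0];print('lid centre',L);d=P.mean(0)-L[:2];print('yaw c',np.degrees(np.arctan2(d[1],d[0])),d)
s=sense();w,x,y,z=s['ee_rot'];print('psi',np.degrees(2*np.arctan2(y,x))-90)
E
```

```text
2387 ((282.1864013671875, 346.6418151855469), (31.0395450592041, 77.14777374267578), 88.60282135009766)
line yaw -23.821661 [671.05  -8.42]
lid centre [683.91 -11.98  82.  ]
yaw c 164.5394460759837 [-12.87   3.56]
psi -26.351039408242194
```

Request:
play_rows([
  [0, 0, 15, 0, 0, 0, -1],
  [0, 0, 25, 0, 0, 0, -1],
  [0, 0, 30, 0, 0, 0, -1],
  [0, 0, 25, 0, 0, 0, -1],
  [0, 0, 15, 0, 0, 0, -1],
])

```text
time_s: 5.03
eef_pos: [679.3, -12.3, 158.2]
ee_rot: [-0.005, 0.85, 0.527, -0.005]
force: [-0.6, 0.5, -2.0]
grip_width: 0.595
```

Request:
play_rows([
  [-8, -9, 0, 0, 0, -0.06, -1],
  [-8, -9, 0, 0, 0, -0.12, -1],
  [-8, -9, 0, 0, 0, -0.12, -1],
  [-8, -9, 0, 0, 0, -0.12, -1],
  [-8, -9, 0, 0, 0, -0.12, -1],
])

```text
time_s: 5.45
eef_pos: [639.8, -57.0, 162.4]
ee_rot: [-0.003, 0.962, 0.274, -0.001]
force: [1.0, 0.3, -1.7]
grip_width: 0.592
```

Request:
play_rows([
  [-8, -9, 0, 0, 0, -0.12, -1],
  [-8, -9, 0, 0, 0, -0.12, -1],
  [-8, -9, 0, 0, 0, -0.12, -1],
  [-8, -9, 0, 0, 0, -0.12, -1],
  [-8, -9, 0, 0, 0, -0.12, -1],
])

```text
time_s: 5.87
eef_pos: [596.8, -103.7, 161.0]
ee_rot: [-0.004, 0.999, -0.035, -0.001]
force: [1.2, -0.4, -1.8]
grip_width: 0.59
```

Request:
play_rows([
  [-8, -9, 0, 0, 0, -0.12, -1],
  [-8, -9, 0, 0, 0, -0.12, -1],
  [-8, -9, 0, 0, 0, -0.12, -1],
  [-8, -9, 0, 0, 0, -0.12, -1],
  [-8, -9, 0, 0, 0, -0.12, -1],
])

```text
time_s: 6.28
eef_pos: [553.8, -150.5, 159.7]
ee_rot: [-0.004, 0.94, -0.341, -0.001]
force: [-0.2, 0.4, -1.9]
grip_width: 0.596
```

Request:
play_rows([
  [-8, -10, 0, 0, 0, -0.12, -1],
  [-8, -10, 0, 0, 0, -0.12, -1],
  [-8, -10, 0, 0, 0, -0.12, -1],
  [-8, -10, 0, 0, 0, -0.12, -1],
  [-8, -10, 0, 0, 0, -0.12, -1],
])

```text
time_s: 6.7
eef_pos: [510.9, -202.2, 158.7]
ee_rot: [-0.005, 0.79, -0.613, -0.001]
force: [-0.7, 0.2, -2.1]
grip_width: 0.593
```

Request:
play_rows([
  [-6, -8, 0, 0, 0, -0.09, -1],
  [0, 0, 0, 0, 0, 0, -1],
  [0, 0, 0, 0, 0, 0, -1],
])

```text
time_s: 6.95
eef_pos: [503.2, -212.0, 158.4]
ee_rot: [-0.005, 0.758, -0.652, -0.001]
force: [-0.2, 1.0, -1.8]
grip_width: 0.592
```

```bash
cat >> h.py <<'E'
def st():
    s=sense();w,x,y,z=s['ee_rot'];psi=np.degrees(2*np.arctan2(y,x))-90
    dx,dy=2*(x*z+w*y),2*(y*z-w*x)
    print('t',round(s['time_s'],2),'pos',s['eef_pos'].round(1),'psi',round(psi,2),'fix wx,wy',round(-dy,4),round(dx,4),'F',s['force'].round(1),'M',s['wrist_torque'].round(2),'g',round(s['grip_width'],3),'q6',round(s['joints'][5],2));return s
E
python3 -c "
from h import *
st();c=cap('wrist','w3');st();T=np.array(c['world_to_cam']);print(proj(c,[[503.9,-211.6,15],[515.3,-280.7,135]]))"
```

```text
t 6.95 pos [ 503.2 -212.   158.4] psi -171.38 fix wx,wy -0.0086 0.0038 F [-0.2  1.  -1.8] M [ 0.04  0.01 -0.  ] g 0.592 q6 2.37
t 7.0 pos [ 503.3 -211.9  158.3] psi -171.35 fix wx,wy -0.0085 0.0038 F [-1.5 -0.  -2.1] M [-0.07  0.06  0.11] g 0.591 q6 2.37
[[320.79663111 226.90312618]
 [316.2196544  130.62538341]]
```

View pics/w3.png

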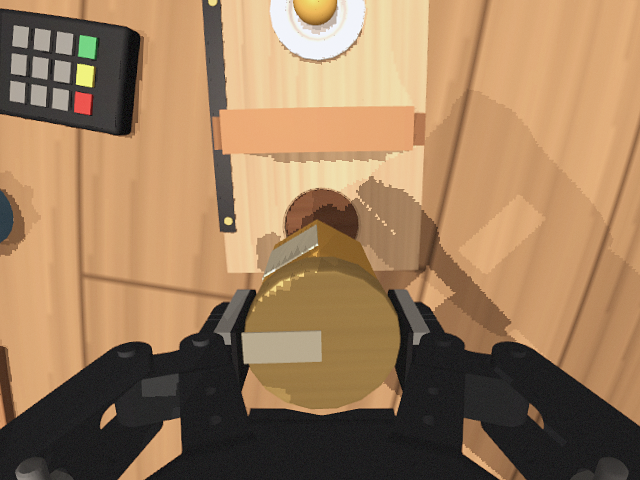

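The plank top is centred at (317,130) and the well's rim at about (321,226). Both match the predictions to within a pixel. Next I'll compare the seal direction with the plank's.

```bash
python3 - <<'E'
from h import *
c=ld('w3');i=c['img'];h=cv2.cvtColor(i,cv2.COLOR_BGR2HSV)
def ang(m,z,lo=None):
    p=np.argwhere(m)[:,::-1].astype(np.float32);P=ray(c,p,z)[:,:2].astype(np.float32)
    vx,vy,_,_=cv2.fitLine(P,cv2.DIST_L2,0,.01,.01).ravel();print(len(p),np.degrees(np.arctan2(vy,vx)),P.mean(0),cv2.minAreaRect(p))
m=((h[...,1]<70)&(h[...,2]>130)).astype(np.uint8);m[:325]=0;m[370:]=0;m[:,:244]=0;m[:,330:]=0;ang(m,189)
b=i[100,300];
m=((abs(i.astype(int)-i[130,317].astype(int)).sum(2)<40)).astype(np.uint8);m[:100]=0;m[160:]=0;m[:,:215]=0;m[:,425:]=0;ang(m,135)
E
```

```text
2377 11.523791 [ 515.44775 -211.22319] ((282.2809753417969, 346.8278503417969), (30.994043350219727, 77.18124389648438), 88.87670135498047)
8621 9.57448 [ 515.07184 -281.36255] ((321.62945556640625, 130.488037109375), (204.4742889404297, 54.84244155883789), 1.847610354423523)
```

Request:
play_rows([
  [0.5, 0.3, -12, -0.008, 0.004, -0.035, -1],
  [0, 0, -20, 0, 0, 0, -1],
  [0, 0, -20, 0, 0, 0, -1],
  [0, 0, -15, 0, 0, 0, -1],
  [0, 0, -5, 0, 0, 0, -1],
])

```text
time_s: 7.42
eef_pos: [506.6, -209.2, 85.5]
ee_rot: [-0.001, 0.752, -0.659, 0.002]
force: [-0.1, 0.7, -1.6]
grip_width: 0.596
```

```bash
python3 -c "
from h import *
st()"
```

```text
t 7.42 pos [ 506.6 -209.2   85.5] psi -172.51 fix wx,wy 0.0024 0.0044 F [-0.1  0.7 -1.6] M [ 0.02  0.08 -0.01] g 0.596 q6 2.4
```

Request:
play_rows([
  [-2.5, -2.5, -5, 0.002, 0.004, -0.012, -1],
  [0, 0, 0, 0, 0, 0, -1],
])

```text
time_s: 7.58
eef_pos: [504.1, -210.7, 79.4]
ee_rot: [0.0, 0.749, -0.663, -0.001]
force: [-0.6, -0.6, -1.6]
grip_width: 0.597
```

```bash
python3 -c "
from h import *
st()"
```

```text
t 7.58 pos [ 504.1 -210.7   79.4] psi -173.02 fix wx,wy -0.001 -0.0016 F [-0.6 -0.6 -1.6] M [-0.05  0.03 -0.01] g 0.597 q6 2.41
```

Jar bottom is at about 28 mm. I'm lowering slowly into the well.

Request:
play_rows([
  [-0.5, -1, -6, 0, 0, 0, -1],
  [-0.3, -0.3, -5, 0, 0, 0, -1],
  [-0.3, -0.3, -4, 0, 0, 0, -1],
  [0, 0, -2, 0, 0, 0, -1],
])

```text
time_s: 7.92
eef_pos: [504.3, -213.1, 63.4]
ee_rot: [-0.0, 0.749, -0.662, 0.001]
force: [-1.1, -0.5, -1.0]
grip_width: 0.593
```

```bash
python3 -c "
from h import *
st()"
```

```text
t 7.92 pos [ 504.3 -213.1   63.4] psi -172.91 fix wx,wy 0.0016 0.0022 F [-1.1 -0.5 -1. ] M [0.04 0.09 0.06] g 0.593 q6 2.4
```

Request:
play_rows([
  [-0.3, 1.2, -2.5, 0.001, 0.002, 0, -1],
  [0, 0.2, -2, 0, 0, 0, -1],
  [0, 0, 0, 0, 0, 0, -1],
])

```text
time_s: 8.17
eef_pos: [504.0, -211.7, 58.5]
ee_rot: [0.0, 0.749, -0.662, 0.0]
force: [-1.3, 0.1, -1.6]
grip_width: 0.594
```

```bash
python3 -c "
from h import *
st()"
```

```text
t 8.17 pos [ 504.  -211.7   58.5] psi -172.91 fix wx,wy 0.0006 0.0003 F [-1.3  0.1 -1.6] M [-0.    0.02  0.01] g 0.594 q6 2.41
```

Request:
play_rows([
  [0, 0, -1.5, 0, 0, 0, -1],
  [0, 0, 0, 0, 0, 0, -1],
])

```text
time_s: 8.33
eef_pos: [504.6, -212.2, 58.1]
ee_rot: [0.0, 0.75, -0.662, 0.001]
force: [0.4, -0.0, -0.9]
grip_width: 0.591
```

Request:
play_rows([
  [0, 0, 0, 0, 0, 0, 0.5],
  [0, 0, 0, 0, 0, 0, 1],
  [0, 0, 0, 0, 0, 0, 1],
  [0, 0, 0, 0, 0, 0, 1],
])

```text
time_s: 8.67
eef_pos: [505.2, -212.5, 58.8]
ee_rot: [-0.0, 0.75, -0.662, 0.002]
force: [0.5, -0.1, -0.3]
grip_width: 1.003
```

```bash
python3 -c "
from h import *
st()"
```

```text
t 8.67 pos [ 505.2 -212.5   58.8] psi -172.89 fix wx,wy 0.0033 0.0037 F [ 0.5 -0.1 -0.3] M [-0.01 -0.04 -0.01] g 1.003 q6 2.41
```

Request:
play_rows([
  [-0.5, 0, 15, 0.003, 0.003, 0, 1],
  [0, 0, 25, 0, 0, 0, 1],
  [0, 0, 35, 0, 0, 0, 1],
  [0, 0, 40, 0, 0, 0, 1],
  [0, 0, 40, 0, 0, 0, 1],
])

```text
time_s: 9.08
eef_pos: [500.1, -209.5, 210.9]
ee_rot: [0.001, 0.749, -0.662, -0.009]
force: [1.2, -0.6, 0.5]
grip_width: 1.0
```

Request:
play_rows([
  [1, -5, 5, 0, 0, 0.115, 1],
  [1, -5, 0, 0, 0, 0.115, 1],
  [1, -5, 0, 0, 0, 0.115, 1],
  [1, -5, 0, 0, 0, 0.115, 1],
  [1, -5, 0, 0, 0, 0.115, 1],
])

```text
time_s: 9.5
eef_pos: [508.1, -236.3, 228.0]
ee_rot: [0.002, 0.911, -0.412, 0.001]
force: [0.5, 0.3, -0.4]
grip_width: 1.0
```

Request:
play_rows([
  [1, -5, 0, 0, 0, 0.115, 1],
  [1, -5, 0, 0, 0, 0.115, 1],
  [1, -5, 0, 0, 0, 0.115, 1],
  [1, -5, 0, 0, 0, 0.115, 1],
  [1, -5, 0, 0, 0, 0.115, 1],
])

```text
time_s: 9.92
eef_pos: [513.3, -262.4, 228.1]
ee_rot: [0.001, 0.993, -0.121, 0.002]
force: [0.0, -0.0, 0.1]
grip_width: 0.999
```

Request:
play_rows([
  [1, -5, 0, 0, 0, 0.115, 1],
  [1, -5, 0, 0, 0, 0.115, 1],
  [1, -4, 0, 0, 0, 0.115, 1],
  [0, -3, 0, 0, 0, 0.08, 1],
  [0, 0, 0, 0, 0, 0, 1],
])

```text
time_s: 10.33
eef_pos: [516.3, -281.0, 227.6]
ee_rot: [0.001, 0.995, 0.104, 0.002]
force: [-0.2, 0.6, -0.1]
grip_width: 0.998
```

```bash
python3 -c "
from h import *
c=cap('wrist','w4');st();print(proj(c,[[503.9,-211.6,89],[515.3,-280.7,135]]))"
```

```text
t 10.38 pos [ 516.4 -280.8  227.6] psi -78.32 fix wx,wy 0.0005 0.0039 F [-0.7 -0.3  0.4] M [-0.01  0.02 -0.04] g 1.0 q6 0.67
[[225.62481533 225.01427135]
 [318.64741375 245.40228254]]
```

View pics/w4.png

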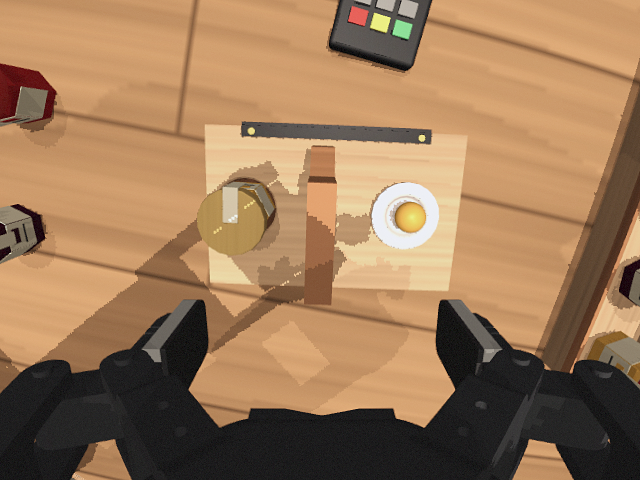

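The jar stands by the plank, its lid at about (236,216) and its seal towards the slate. The plum is in the dish at (410,217). The lid was expected at (226,225) and the plank top also looks off by a few pixels. I'll measure the tray and the lid again in this picture.

```bash
python3 - <<'E'
from h import *
np.set_printoptions(precision=1,suppress=True)
c=ld('w4');i=c['img'];h=cv2.cvtColor(i,cv2.COLOR_BGR2HSV)
cor=ray(c,[(205,125),(467,136),(448,291),(210,285)],15);d=ray(c,[(405,215)],24);hh=ray(c,[(309,180),(336,181),(331,304),(304,303)],135)
print(cor,d,hh,hh.mean(0))
print('proj expected corners',proj(c,[[571.6,-162.5,15],[609.9,-398.3,15],[462.7,-421.2,15],[424.1,-188.5,15],[528.3,-357.3,24]]))
print('lid',ray(c,[(236,216.5)],89),ray(c,[(411,217)],33))
src=np.array([[75,106],[75,-130],[-75,-130],[-75,106],[0,-78],[0,0]],float);dst=np.vstack([cor,d,hh.mean(0)])[:,:2]
M,_=cv2.estimateAffinePartial2D(src,dst);print(M,np.degrees(np.arctan2(M[1,0],M[0,0])),M[:,:2]@[0,70]+M[:,2])
b=cv2.resize(i[150:320,180:350],None,fx=3.5,fy=3.5,interpolation=cv2.INTER_CUBIC);cv2.imwrite('pics/crop4.png',b)
E
```

```text
[[ 570.8 -164.8   15. ]
 [ 610.2 -397.3   15. ]
 [ 462.4 -422.9   15. ]
 [ 420.4 -190.    15. ]] [[ 529.3 -358.1   24. ]] [[ 554.5 -266.6  135. ]
 [ 557.2 -282.7  135. ]
 [ 477.5 -296.9  135. ]
 [ 474.6 -279.3  135. ]] [ 516.  -281.4  135. ]
proj expected corners [[202.6 123.6]
 [467.9 136.6]
 [446.4 290.4]
 [209.  281.3]
 [403.9 215.9]]
lid [[ 511.9 -218.3   89. ]] [[ 530.  -361.5   33. ]]Traceback (most recent call last):
  File "<stdin>", line 9, in <module>
cv2.error: OpenCV(4.12.0) /io/opencv/modules/calib3d/src/ptsetreg.cpp:1108: error: (-215:Assertion failed) count >= 0 && to.checkVector(2) == count in function 'estimateAffinePartial2D'
```

```bash
python3 - <<'E'
from h import *
np.set_printoptions(precision=1,suppress=True)
i=ld('w4')['img']
b=cv2.resize(i[150:310,185:345],None,fx=3,fy=3,interpolation=cv2.INTER_CUBIC)
c=cap('scene','s4');print(proj(c,[[503.9,-211.6,15],[503.9,-211.6,89]]))
u,v=proj(c,[[503.9,-211.6,50]])[0].astype(int)
a=cv2.resize(c['img'][v-60:v+60,u-40:u+40],None,fx=4,fy=4,interpolation=cv2.INTER_CUBIC);print(u,v)
cv2.imwrite('pics/crop4.png',np.hstack([b,a]))
E
```

```text
[[205.6 283.2]
 [200.5 257.4]]
203 271
```

View pics/crop4.png

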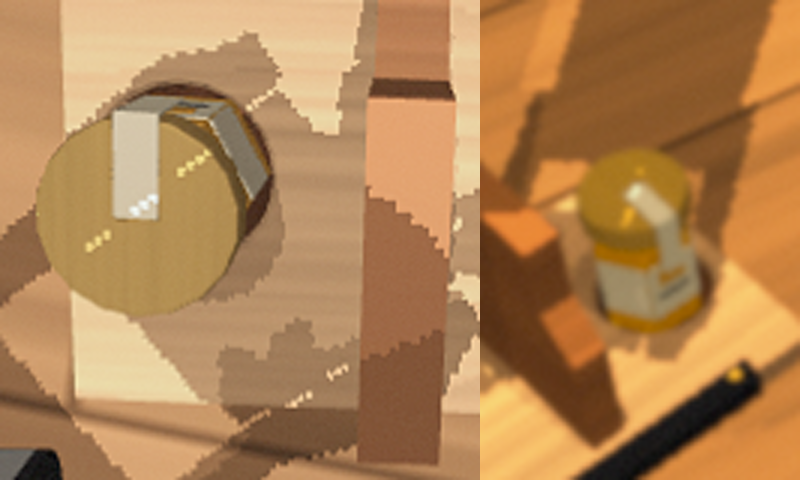

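The enlarged crops show the jar upright inside the well, with a sliver of well rim visible behind it. The lid centre in the wrist picture is about (231,222), and the label faces the slate. I'll check the numbers once, then grip the handle.

```bash
python3 - <<'E'
from h import *
np.set_printoptions(precision=1,suppress=True)
c=ld('w4');i=c['img'];h=cv2.cvtColor(i,cv2.COLOR_BGR2HSV)
L=ray(c,[(231,222)],89)[0];print('lid',L)
P=ray(c,[(185+37/3,222),(185+240/3,222)],89);print('dia at z89',np.linalg.norm(P[1]-P[0]))
m=((h[...,1]<70)&(h[...,2]>150)).astype(np.uint8);m[:188]=0;m[224:]=0;m[:,:218]=0;m[:,239:]=0
p=np.argwhere(m)[:,::-1].astype(np.float32);P=ray(c,p,89)[:,:2].astype(np.float32);vx,vy,_,_=cv2.fitLine(P,cv2.DIST_L2,0,.01,.01).ravel();print(len(p),'seal yaw',np.degrees(np.arctan2(vy,vx)),P.mean(0))
s=ld('s4');print('scene lid',ray(s,[(201.9,258.6)],89))
st()
E
```

```text
lid [ 507.  -215.2   89. ]
dia at z89 51.059281927806666
512 seal yaw 7.2305036 [ 519.8 -212.5]
scene lid [[ 508.1 -210.8   89. ]]
t 10.43 pos [ 516.4 -280.5  227.7] psi -78.4 fix wx,wy 0.0005 0.0039 F [ 0.7  0.2 -0.4] M [0.1 0.1 0. ] g 1.0 q6 0.67
```

Request:
play_rows([
  [-0.5, 0, -15, 0, 0.004, -0.036, 1],
  [0, 0, -25, 0, 0, 0, 1],
  [0, 0, -25, 0, 0, 0, 1],
  [0, 0, -20, 0, 0, 0, 1],
  [0, 0, -5, 0, 0, 0, 1],
])

```text
time_s: 10.85
eef_pos: [516.5, -279.7, 137.2]
ee_rot: [0.002, 0.997, 0.076, 0.002]
force: [-0.3, 0.1, -0.5]
grip_width: 1.0
```

```bash
python3 -c "
from h import *
st()"
```

```text
t 10.85 pos [ 516.5 -279.7  137.2] psi -81.33 fix wx,wy 0.0046 0.0049 F [-0.3  0.1 -0.5] M [0.05 0.02 0.02] g 1.0 q6 0.72
```

Request:
play_rows([
  [-0.9, -1.2, -12, 0.004, 0.005, 0.015, 1],
  [0, 0, -14, 0, 0, 0, 1],
  [0, 0, -9, 0, 0, 0, 1],
  [0, 0, -2, 0, 0, 0, 1],
  [0, 0, 0, 0, 0, 0, 1],
])

```text
time_s: 11.27
eef_pos: [516.1, -280.9, 99.2]
ee_rot: [0.0, 0.997, 0.082, 0.0]
force: [-0.0, 0.1, 0.2]
grip_width: 0.999
```

```bash
python3 -c "
from h import *
st()"
```

```text
t 11.27 pos [ 516.1 -280.9   99.2] psi -80.59 fix wx,wy 0.0008 0.0003 F [-0.   0.1  0.2] M [-0.01  0.03  0.01] g 0.999 q6 0.71
```

Request:
play_rows([
  [-0.3, 0, -2, 0, 0, 0, 0.5],
  [0, 0, 0, 0, 0, 0, 0],
  [0, 0, 0, 0, 0, 0, -0.3],
  [0, 0, 0, 0, 0, 0, -0.45],
  [0, 0, 0, 0, 0, 0, -0.5],
], grip_force=65)

```text
time_s: 11.68
eef_pos: [516.9, -281.9, 100.0]
ee_rot: [0.002, 0.997, 0.082, 0.002]
force: [-0.3, 0.8, -0.0]
grip_width: 0.3
```

Request:
play_rows([
  [0, 0, 0, 0, 0, 0, -0.6],
  [0, 0, 0, 0, 0, 0, -0.7],
  [0, 0, 0, 0, 0, 0, -1],
  [0, 0, 0, 0, 0, 0, -1],
  [0, 0, 0, 0, 0, 0, -1],
])

```text
time_s: 12.1
eef_pos: [517.0, -281.5, 100.4]
ee_rot: [0.002, 0.997, 0.082, 0.002]
force: [-0.6, 0.4, 1.0]
grip_width: 0.201
```

```bash
python3 -c "
from h import *
st()"
```

```text
t 12.1 pos [ 517.  -281.5  100.4] psi -80.6 fix wx,wy 0.0032 0.004 F [-0.6  0.4  1. ] M [ 0.25 -0.01  0.1 ] g 0.201 q6 0.71
```

Request:
play_rows([
  [0, 0, 3, 0, 0, 0, -1],
  [0, 0, 5, 0, 0, 0, -1],
  [0, 0, 6, 0, 0, 0, -1],
  [0, 0, 6, 0, 0, 0, -1],
  [0, 0, 4, 0, 0, 0, -1],
])

```text
time_s: 12.52
eef_pos: [515.1, -280.4, 122.9]
ee_rot: [-0.001, 0.997, 0.082, -0.001]
force: [0.3, 0.3, -7.3]
grip_width: 0.205
```

```bash
python3 - <<'E'
from h import *
np.set_printoptions(precision=2,suppress=True)
st()
c=ld('top0');i=c['img'];g=cv2.cvtColor(i,cv2.COLOR_BGR2GRAY)
m=np.zeros_like(g);m[225:340,100:240]=(g[225:340,100:240]<55)
m=cv2.morphologyEx(m,cv2.MORPH_CLOSE,np.ones((9,9)))
n,l,s,_=cv2.connectedComponentsWithStats(m);k=1+np.argmax(s[1:,4])
p=np.argwhere(l==k)[:,::-1].astype(np.float32);P=ray(c,p,5)[:,:2].astype(np.float32)
r=cv2.minAreaRect(P);print(r);print('extents',P.min(0),P.max(0),P.mean(0))
# ribs direction
w=np.zeros_like(g);w[225:340,115:225]=(g[225:340,115:225]>100)
n,l,s,ce=cv2.connectedComponentsWithStats(w)
for k in range(1,n):
    if s[k,2]>60:
        q=ray(c,np.argwhere(l==k)[:,::-1].astype(float),5)[:,:2].astype(np.float32);vx,vy,_,_=cv2.fitLine(q,cv2.DIST_L2,0,.01,.01).ravel();print(s[k],np.degrees(np.arctan2(-vx,vy)),q.mean(0))
E
```

```text
t 12.52 pos [ 515.1 -280.4  122.9] psi -80.61 fix wx,wy -0.0012 -0.0023 F [ 0.3  0.3 -7.3] M [-0.1  -0.01 -0.04] g 0.205 q6 0.71
((532.287353515625, 268.6247253417969), (219.8249053955078, 177.28353881835938), 89.66846466064453)
extents [443.04 158.57] [621.25 378.89] [529.97 267.3 ]
[ 115  225  110   12 1235] -0.49282977 [634.18 270.99]
[122 245  99   3 154] -0.783748 [602.74 256.39]
[121 253  99  14 300] -4.14194 [573.04 276.42]
[120 282 100   3 161] -0.7376852 [533.06 282.43]
[119 300 100   3 159] -0.9393055 [497.71 262.12]
[119 319  99   3 174] -1.0068152 [462.84 276.55]
[115 331 110   9 936] -0.49609464 [433.89 268.39]
```

Request:
play_rows([
  [0, 3, 6, -0.004, -0.006, -0.004, -1],
  [0, 6, 9, 0, 0, -0.009, -1],
  [0.5, 10, 12, 0, 0, -0.009, -1],
  [0.5, 14, 14, 0, 0, -0.009, -1],
  [0.5, 17, 14, 0, 0, -0.009, -1],
])

```text
time_s: 12.93
eef_pos: [515.3, -228.5, 181.1]
ee_rot: [0.001, 0.998, 0.058, 0.001]
force: [0.4, 0.5, -6.5]
grip_width: 0.2
```

```bash
python3 -c "
from h import *
st()"
```

```text
t 12.93 pos [ 515.3 -228.5  181.1] psi -83.3 fix wx,wy 0.0021 0.0019 F [ 0.4  0.5 -6.5] M [-0.04  0.01  0.04] g 0.2 q6 0.83
```

Request:
play_rows([
  [0.5, 19, 14, -0.001, -0.002, -0.009, -1],
  [0.5, 20, 13, 0, 0, -0.009, -1],
  [0.5, 21, 11, 0, 0, -0.009, -1],
  [0.5, 22, 8, 0, 0, -0.009, -1],
  [0.5, 22, 5, 0, 0, -0.009, -1],
])

```text
time_s: 13.35
eef_pos: [517.1, -116.4, 242.3]
ee_rot: [0.003, 0.999, 0.033, 0.005]
force: [0.5, -0.3, -6.6]
grip_width: 0.201
```

```bash
python3 -c "
from h import *
st()"
```

```text
t 13.35 pos [ 517.1 -116.4  242.3] psi -86.19 fix wx,wy 0.0062 0.0106 F [ 0.5 -0.3 -6.6] M [-0.03 -0.    0.  ] g 0.201 q6 1.06
```

Request:
play_rows([
  [0.8, 22, -1, 0.002, 0.004, -0.006, -1],
  [0.8, 23, 0, 0.001, 0.002, -0.006, -1],
  [0.8, 23, 0, 0, 0, -0.006, -1],
  [0.8, 23, 0, 0, 0, -0.006, -1],
  [0.8, 23, 0, 0, 0, -0.006, -1],
])

```text
time_s: 13.77
eef_pos: [519.1, 7.7, 249.4]
ee_rot: [0.003, 1.0, 0.017, 0.006]
force: [0.3, -1.0, -6.7]
grip_width: 0.199
```

```bash
python3 -c "
from h import *
st()"
```

```text
t 13.77 pos [519.1   7.7 249.4] psi -88.07 fix wx,wy 0.0052 0.0124 F [ 0.3 -1.  -6.7] M [ 0.02  0.01 -0.01] g 0.199 q6 1.33
```

Request:
play_rows([
  [0.8, 22, -2, 0.001, 0.004, -0.005, -1],
  [0.8, 22, -3, 0.001, 0.004, -0.005, -1],
  [0.8, 22, -3, 0, 0.001, -0.005, -1],
  [0.8, 21, -3, 0, 0.001, -0.005, -1],
  [0.8, 20, -3, 0, 0, -0.005, -1],
])

```text
time_s: 14.18
eef_pos: [519.6, 125.2, 241.8]
ee_rot: [0.001, 1.0, 0.004, 0.004]
force: [-0.3, 0.0, -7.1]
grip_width: 0.203
```

```bash
python3 -c "
from h import *
st()"
```

```text
t 14.18 pos [519.6 125.2 241.8] psi -89.56 fix wx,wy 0.0026 0.008 F [-0.3  0.  -7.1] M [-0.02  0.05 -0.06] g 0.203 q6 1.58
```

Request:
play_rows([
  [1.5, 19, -2, 0, 0.002, -0.003, -1],
  [1.5, 18, -2, 0, 0.002, -0.003, -1],
  [1.5, 17, -2, 0, 0, -0.003, -1],
  [1.5, 15, -2, 0, 0, -0.003, -1],
  [1.5, 13, -2, 0, 0, -0.003, -1],
])

```text
time_s: 14.6
eef_pos: [522.4, 217.1, 236.9]
ee_rot: [0.0, 1.0, -0.003, 0.003]
force: [-0.1, 0.8, -7.0]
grip_width: 0.207
```

Request:
play_rows([
  [1.2, 12, -2, 0, 0, -0.002, -1],
  [1.2, 11, -2, 0, 0, -0.002, -1],
  [1.2, 10, -2, 0, 0, -0.002, -1],
  [1, 8, -2, 0, 0, -0.002, -1],
  [0.5, 5, -1, 0, 0, 0, -1],
])

```text
time_s: 15.02
eef_pos: [524.5, 270.2, 231.1]
ee_rot: [-0.0, 1.0, -0.007, 0.004]
force: [0.6, -1.0, -6.5]
grip_width: 0.2
```

```bash
python3 -c "
from h import *
st()"
```

```text
t 15.02 pos [524.5 270.2 231.1] psi -90.75 fix wx,wy -0.0005 0.0084 F [ 0.6 -1.  -6.5] M [-0.1  -0.05 -0.02] g 0.2 q6 1.86
```

Request:
play_rows([
  [2, 0.5, -3, -0.002, 0.002, -0.002, -1],
  [3, 0.5, -3, -0.002, 0.002, -0.002, -1],
  [3, 0.5, -3, 0, 0, 0, -1],
  [1, 0, -2, 0, 0, 0, -1],
  [0, 0, 0, 0, 0, 0, -1],
])

```text
time_s: 15.43
eef_pos: [534.5, 271.6, 218.5]
ee_rot: [0.002, 1.0, -0.009, 0.002]
force: [0.4, -0.1, -6.3]
grip_width: 0.208
```

```bash
python3 -c "
from h import *
st()"
```

```text
t 15.43 pos [534.5 271.6 218.5] psi -91.04 fix wx,wy 0.0049 0.0031 F [ 0.4 -0.1 -6.3] M [-0.03 -0.03  0.05] g 0.208 q6 1.87
```

Now I'll let it settle and look at the result.

Request:
play_rows([
  [-0.5, 0, 2, 0.002, -0.001, 0, -1],
  [0, 0, 0, 0, 0, 0, -1],
  [0, 0, 0, 0, 0, 0, -1],
  [0, 0, 0, 0, 0, 0, -1],
])

```text
time_s: 15.77
eef_pos: [534.3, 270.5, 220.8]
ee_rot: [0.001, 1.0, -0.01, 0.002]
force: [0.2, -0.3, -6.9]
grip_width: 0.202
```

```bash
python3 - <<'E'
from h import *
c=cap('scene','s5');t=cap('top','t5');s=st();print(s['dq'].round(4))
f=cv2.resize(t['img'][110:350,60:480],(560,320),interpolation=cv2.INTER_CUBIC)
g=cv2.resize(c['img'][90:320,250:530],(340,280),interpolation=cv2.INTER_CUBIC)
w=cap('wrist','w5')['img'];g2=cv2.resize(w,(373,280))
o=np.zeros((600,720,3),np.uint8);o[:320,:560]=f;o[320:,:340]=g;o[320:,347:720]=g2;cv2.imwrite('pics/fin.png',o)
E
```

```text
t 15.87 pos [534.3 270.5 220.7] psi -91.13 fix wx,wy 0.0029 0.0038 F [ 0.6 -0.1 -6.4] M [-0.1  -0.01 -0.06] g 0.202 q6 1.87
[ 0.0014  0.0019 -0.0016 -0.0005 -0.0011  0.0006]
```

View pics/fin.png

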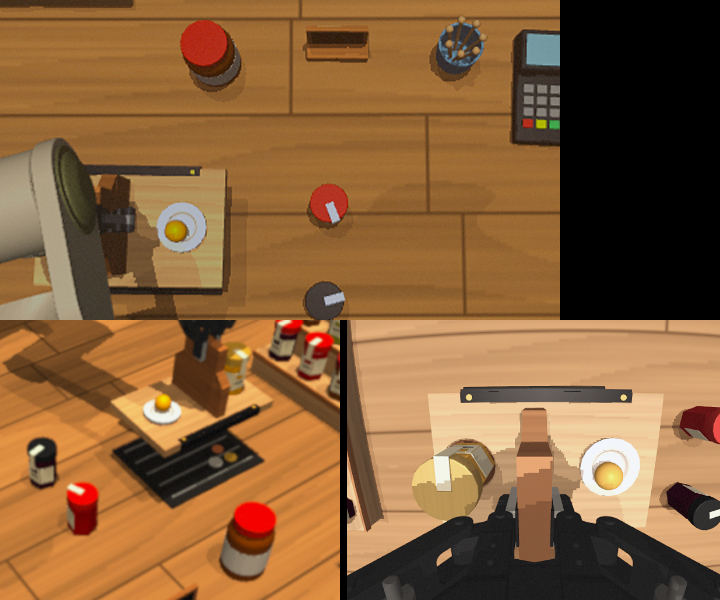

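The final view shows the jar in the well with its label towards the slate, and the plum in the dish. The tray is over the mat with the slate on the far side, and the bystanders look unmoved. One last levelness check, then I'll hand in.

```bash
python3 - <<'E'
from h import *
from scipy.optimize import least_squares
from scipy.spatial.transform import Rotation as Ro
np.set_printoptions(precision=1,suppress=True)
t=cv2.imread('pics/top0.png')
def sc(f):
    c=ld(f);h=cv2.cvtColor(c['img'],cv2.COLOR_BGR2HSV);m=((h[...,0]>18)&(h[...,0]<35)&(h[...,1]>90)&(h[...,2]>120)).astype(np.uint8);m[:115]=0;m[145:]=0
    n,l,s,ce=cv2.connectedComponentsWithStats(m);return c,[ce[k] for k in range(1,n) if 15<s[k,4]<250 and s[k,2]<18 and s[k,3]<18]
for f in('w4','w5'):
    c,p=sc(f);print(f,np.array(p))
    o,y=((515.6,-281,0),9.6) if f=='w4' else ((533.1,271,120.3),-1.0)
    R=Ro.from_euler('z',y,degrees=True).as_matrix()
    for pit in(0,2):
        S=np.array([[76.5,76,15.],[76.5,-76,15]]);S=(Ro.from_euler('y',pit,degrees=True).as_matrix()@(S-[0,0,117]).T).T+[0,0,117]
        q=proj(c,S@R.T+o);print(pit,q.ravel(),np.linalg.norm(q[1]-q[0]))
a,b=ld('top0')['img'],ld('t5')['img']
for nm,(u0,u1,v0,v1) in dict(red=(285,330,240,285),sign=(283,345,125,162),cup=(383,430,118,172),tall=(190,245,120,180),dark=(283,325,318,352),term=(438,495,125,225)).items():
    A,B=[cv2.cvtColor(x[v0:v1,u0:u1],cv2.COLOR_BGR2GRAY).astype(np.float32) for x in(a,b)];print(nm,np.array(cv2.phaseCorrelate(A,B)[0]))
E
```

```text
w4 [[250.7 130.6]
 [421.3 137.8]]
0 [237.6 122.8 407.9 129.7] 170.4599933256673
2 [238.2 127.1 406.9 133.9] 168.85782057555014
w5 [[208.9 132.1]
 [474.1 132.5]]
0 [185.5 122.  449.8 121. ] 264.30842301376896
2 [187.5 128.5 448.  127.5] 260.5112473174718
red [0.5 0.5]
sign [-0. -0.]
cup [-0.  0.]
tall [-0. -0.]
dark [ 0.5 -0. ]
term [0. 0.]
```

```bash
python3 -c "
from h import *
st();print(ctrl.finish_job())"
```

```text
t 15.92 pos [534.2 270.6 220.7] psi -91.12 fix wx,wy 0.0029 0.0037 F [-0.1  0.2 -6.1] M [-0.02 -0.02 -0.06] g 0.198 q6 1.87
the job is handed in; nothing more can be done
None
```

I stood the gold-lidded jar in the tray's well with its label towards the slate and let go. I then lifted the tray by its handle at 65 N, carried it to the pay mat and handed the job in at 15.9 s, still holding it. The hand-in reports no verdict.

**Tray position:** By the arm's reading it is about 2 mm from the mat's centre in x and 3 mm in y. It is square to the mat to within about 0.5°, with the slate towards the customer and its underside about 120 mm up. I centred the point under the handle. The board is not symmetric about the handle, so its own middle sits about 9 mm off in y.

**Level:** The screw spacing on the slate, seen from the wrist camera, puts the front-to-back tilt within about 0.5°. The arm was still and the plum was in its dish in the last pictures.

**Checks that disagreed:**
- **Label angle:** after release, the seal read 7° against the tray's 9.5°, while my own reading of the picture gave nearer 12°. The label is therefore within about 2–3° of the slate's direction.
- **Jar position:** the lid read 4–5 mm from the well's centre. That is slightly more than the jar's play in the well, but within it once the camera calibration error is allowed for. The jar looked upright and seated in the enlarged views.
- **Bystanders:** four of the six showed no shift between the first and last pictures. The red and dark jars read 0.5 px, about 1 mm, which I put down to changed shadows, since nothing came near them.

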